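# Sort the bench kit into its trays

## Robot

A 6-joint arm with a two-finger parallel gripper is mounted at the origin on the work surface; the furniture and walls round the work are solid. World frame = base frame: x ahead of the robot, y to its left, z up, the work surface at z = 0. Lengths are in m, angles in rad, forces in N, time in s.
With the tool pointing down it reaches from about 0.3 to 0.825 m from the base axis. Payload 5.4 kg.
Tool frame: the origin (TCP) lies at the very end of the fingers, on their centre line; the grasp point (between the pads) lies 19 mm behind it; z points along the fingers, x is the direction in which the jaws open and shut, and the axes are right-handed (so a half turn about z gives the same grasp; the last joint's range is limited). The gripper opens to 92 mm and grips with 3 to 60 N. Pads are 20 mm wide; open, the fingers measure 128 mm over their backs; the gripper's body (75 mm by 189 mm) begins 69 mm behind the grasp point.
Start: joints at [-1.535, 0.158, 1.597, -0, 1.386, -0.21], TCP at [0.14, -0.558, 0.215] pointing down, gripper open.
Joint ranges: [-2.91, 2.91], [-0.94, 2.29], [0.18, 2.7], [-1.29, 4.43], [0.17, 2.64], [-3, 3]. Speed limits (rad/s): [2.57, 2.57, 3.14, 3.14, 3.14, 3.14].

## Interface

Orientations are given as a rotation vector (axis times angle).
In Python, from workcell import bot gives the robot as it stands. Calls block until the motion is done:
- bot.goto(position, orientation): joint-space move of the TCP to a pose.
- bot.line_to(position, rot=None, max_speed=0.15): straight line of the TCP; rot=None keeps the orientation; max_speed is the mean speed in m/s.
- bot.set_joints(angles): joint-space move.
- bot.set_gripper(opening, newtons=None): opening from 0.0 (shut) to 1.0 (fully open); newtons is the grip in N (None keeps the last); returns when the fingers have stopped.
- bot.hold(seconds).
- bot.inverse_kinematics(position, orientation): joint angles nearest the present ones, or None.
- bot.read_camera(name): name is "side" or "top"; returns a dict with "pixels" (480x640x3 uint8, blue, green, red), "fx", "fy", "cx", "cy" (pixels), "k1" (the pictures are not rectified: a ray, as slopes to the right and down, at radius r is drawn at 1 + k1 r^2 times it, then the intrinsics apply), "R" (3x3) and "t" (3): a world point X has camera coordinates R X + t. Camera axes: x right, y down, z forward; pixel columns grow to the right and rows downward; lengths in m; the calibration is good to about 2 mm. A picture is of the moment at which its call begins. There is no depth.
A pose or a line that the arm cannot do raises bot.MotionError and nothing moves.
- bot.job_done(): hands the job in, once; it reports no verdict.
Readings, each from a call of its own:
- bot.current_clock(): time.
- bot.current_joints(): joint angles.
- bot.current_joint_vel(): joint speeds.
- bot.current_effort(): joint torques, N m.
- bot.current_ee_pos(): TCP position.
- bot.current_tool_rot(): TCP orientation.
- bot.current_contact_force(): force on the tool from outside, world axes, zero at the start.
- bot.current_ft_torque(): the same for the moment, N m.
- bot.current_opening(): opening from 0.0 (shut) to 1.0 (fully open).
Only numpy, scipy, OpenCV 4.12 (cv2) and the standard library are available. Lean on these libraries where they do the work, as an engineer would, in place of code of your own. Each camera call takes 0.05 s, during which the arm holds its last target.

## Task

Sort the loose kit into the aluminium trays: the steel pen and the green-capped marker both go in the long tray, lying flat side by side and lengthwise; the round pin tin (lid up) and the small spring clip both go in the square tray, each on its floor; the tape measure goes flat in the round dish. Leave the cork block and the thin roll of masking tape where they are.

Things in the scene. Friction and masses are not known exactly. Their poses are not given: they have to be found in the camera images.
- long_tray: Long aluminium tray, fixed to the table, 90 x 170 x 16 mm outside, walls 4 mm, floor 4 mm thick (its top 4 mm above the origin), inside 82 x 162 mm. A round bead, about 3 mm higher and wider at most, runs along the rim. Origin at the centre of its underside; y along its length, z up. Yaw within 0.2 rad of 0.
- square_tray: Square aluminium tray, fixed to the table, 140 x 140 x 16 mm outside, walls 4 mm, floor 4 mm thick, inside 132 x 132 mm, same rim bead. Origin at the centre of its underside, x and y along its sides, z up. Yaw within 0.2 rad of 0.
- round_dish: Round aluminium dish, fixed to the table, 146 mm outside diameter, 16 mm high, wall 4 mm, floor 4 mm thick, inside diameter 138 mm, same rim bead. Origin at the centre of its underside, z up.
- silver_pen: Slim steel ball pen lying on the table, 9 mm wide (x), 128 mm long (y), 11 mm high. Its barrel runs from y = -53 to +64 mm. Origin on its underside near mid-length; y along the pen, z up; at the start it lies at about yaw 0, within 0.5 rad. Grip it across x near the origin. It does not roll.
- green_marker: White felt marker with a green cap lying on the table, 12 mm wide (x), 108 mm long (y), 13 mm high. Origin in the middle of its underside; y along the marker, z up; at the start it lies at about yaw 0, within 0.5 rad. Grip it across x. It does not roll.
- pin_tin: Round grey-white tin with a press lid, standing on the table, 60 mm diameter, 32 mm high. The lid, the upper 12 mm, is about 1 mm wider in radius than the body and does not come off. Origin in the middle of its underside; z up. Any yaw.
- blue_clip: Small blue spring clip lying on its side, 21 mm wide (x), 44 mm long (y), 24 mm high; rigid. Origin in the middle of its underside; z up; at the start it lies at about yaw 0, within 0.5 rad. Grip it across x.
- tape_measure: Round yellow tape measure lying flat, 64 mm wide (x), 72 mm long (y), 22 mm high at the case and 25 mm over the button. The case is a disc of 64 mm diameter centred 4 mm towards +y from the origin; the rest is the mouth with the hook. Origin on its underside; z up; at the start it lies at about yaw 0, within 0.5 rad. Grip the case across x, through the disc's centre.
- cork_block: Bystander, to be left alone: loose cork sanding block, 60 x 100 x 34 mm (x, y, z). Origin in the middle of its underside.
- masking_roll: Bystander, to be left alone: loose thin cream roll of masking tape lying flat, about 98 x 107 mm across, 24 mm high. Origin in the middle of its underside.

How it is judged:
By the outcome, as a careful person would: the job done as asked, in the order asked, and still so for the second after the job is handed in, with the robot touching nothing.
It also fails if it takes over 136 s, if anything falls off the work surface, if the arm or the gripper's body presses on something with over 40 N, if the wrist force passes 120 N, or if a joint passes its speed limit or range.

## Working session

There is one attempt and no reset: what is moved stays moved. The work goes in short steps, each a Python script; the robot and the scene stay as the last script left them, time stands still between calls to the robot, and variables do not carry over. Pictures are saved under pics/ and viewed, and the job is handed in when it is done.

```bash
ls; mkdir -p pics
cat > h.py <<'E'
import numpy as np, cv2
from workcell import bot
def snap(cam,fn):
    c=bot.read_camera(cam); cv2.imwrite('pics/'+fn,c['pixels'])
    np.savez('pics/'+fn+'.npz',**{k:np.array(v) for k,v in c.items()}); return c
def load(fn): return dict(np.load('pics/'+fn+'.npz'))
def rays(c,uv):
    uv=np.atleast_2d(np.array(uv,float))
    K=np.array([[c['fx'],0,c['cx']],[0,c['fy'],c['cy']],[0,0,1]],float)
    n=cv2.undistortPoints(uv.reshape(-1,1,2),K,np.array([float(c['k1']),0,0,0])).reshape(-1,2)
    d=np.c_[n,np.ones(len(n))]@c['R']; o=-c['R'].T@c['t']
    return o,d/np.linalg.norm(d,axis=1)[:,None]
def onplane(c,uv,z):
    o,d=rays(c,uv); return o+d*((z-o[2])/d[:,2])[:,None]
def tri(c1,p1,c2,p2):
    o1,d1=rays(c1,p1);o2,d2=rays(c2,p2);d1=d1[0];d2=d2[0]
    A=np.c_[d1,-d2];s=np.linalg.lstsq(A,o2-o1,rcond=None)[0]
    a=o1+s[0]*d1;b=o2+s[1]*d2;return (a+b)/2,np.linalg.norm(a-b)
def proj(c,X):
    X=np.atleast_2d(X); K=np.array([[c['fx'],0,c['cx']],[0,c['fy'],c['cy']],[0,0,1]],float)
    return cv2.projectPoints(X.astype(float),cv2.Rodrigues(np.array(c['R'],float))[0],np.array(c['t'],float),K,np.array([float(c['k1']),0,0,0]))[0].reshape(-1,2)
E
python3 - <<'E'
from h import *
for n in ('top','side'):
    c=snap(n,n+'0.png'); print(n,c['fx'],c['k1'],-c['R'].T@c['t'],c['R'])
print(bot.current_clock())
E
```

```text
pics
top 520.878916673523 -0.07072248211527482 [0.26079574 0.0496686  1.19959919] [[-0.02941045 -0.99951867  0.00987148]
 [-0.98218991  0.02706425 -0.18593145]
 [ 0.18557479 -0.01516399 -0.98251313]]
side 574.0552774041586 -0.15470680083233182 [ 0.39468592 -1.33108166  0.87957175] [[ 0.9969516  -0.0778101  -0.00575317]
 [-0.04454693 -0.50712253 -0.86072197]
 [ 0.0640553   0.85835443 -0.50904281]]
0.1
```

View pics/top0.png

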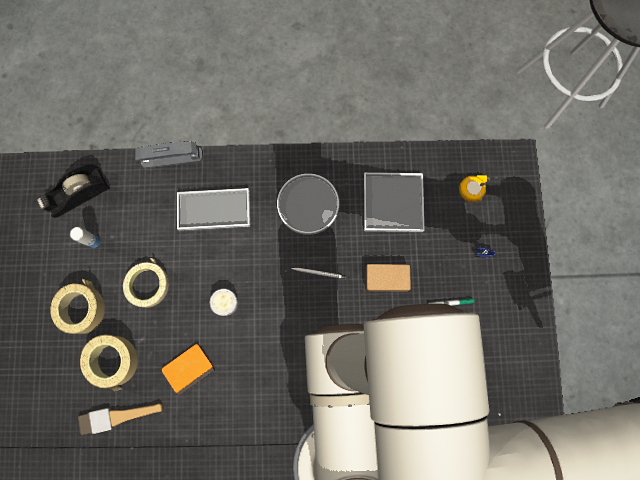

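View pics/side0.png

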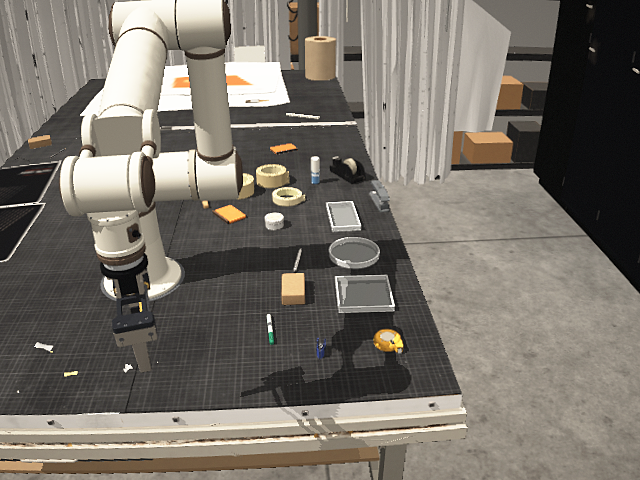

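The top view shows the tape measure at (473,187), clip (484,251), marker at about (452,301) and close to the arm, pen (319,272), tin (223,301), long tray (213,209), dish (308,203), square tray (394,202), cork (388,277) and masking roll (145,284). I'll zoom in for finer detail.

Run:
```python
from h import *
t=load('top0.png');s=load('side0.png')
for n,p in dict(tape=(473,187),clip=(484,251),marker=(452,301),pen=(319,272),tin=(223,301),long=(213,209),dish=(308,203),sq=(394,202),cork=(388,277),roll=(145,284)).items(): print(n,onplane(t,p,0.01)[0].round(3))
a=cv2.resize(t['pixels'][140:330,170:370],None,fx=4,fy=3.1,interpolation=cv2.INTER_CUBIC)
a=cv2.resize(t['pixels'][165:325,120:333],None,fx=3.7,fy=3.7,interpolation=cv2.INTER_CUBIC);cv2.imwrite('pics/z1.png',a)
a=cv2.resize(t['pixels'][165:325,330:540],None,fx=3.7,fy=3.7,interpolation=cv2.INTER_CUBIC);cv2.imwrite('pics/z2.png',a)
a=cv2.resize(s['pixels'][170:365,220:440],None,fx=3,fy=3,interpolation=cv2.INTER_CUBIC);cv2.imwrite('pics/z3.png',a)
```

```text
tape [ 0.626 -0.327  0.01 ]
clip [ 0.469 -0.34   0.01 ]
marker [ 0.355 -0.255  0.01 ]
pen [0.431 0.048 0.01 ]
tin [0.37  0.269 0.01 ]
long [0.588 0.294 0.01 ]
dish [0.596 0.07  0.01 ]
sq [ 0.593 -0.134  0.01 ]
cork [ 0.415 -0.111  0.01 ]
roll [0.414 0.45  0.01 ]
```

View pics/z1.png

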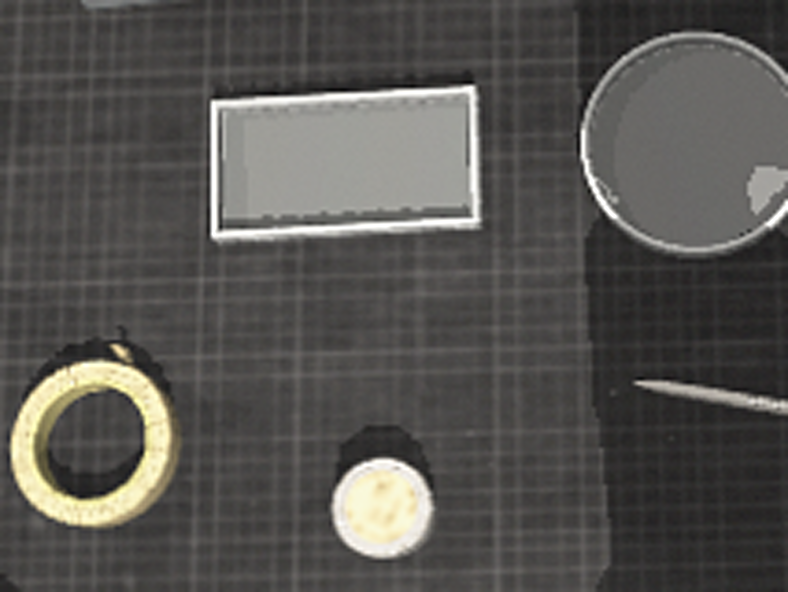

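View pics/z2.png

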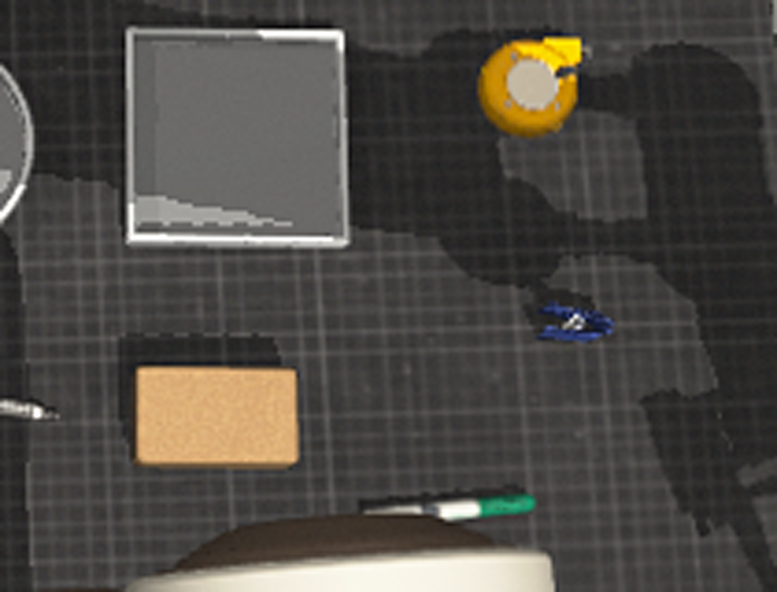

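View pics/z3.png

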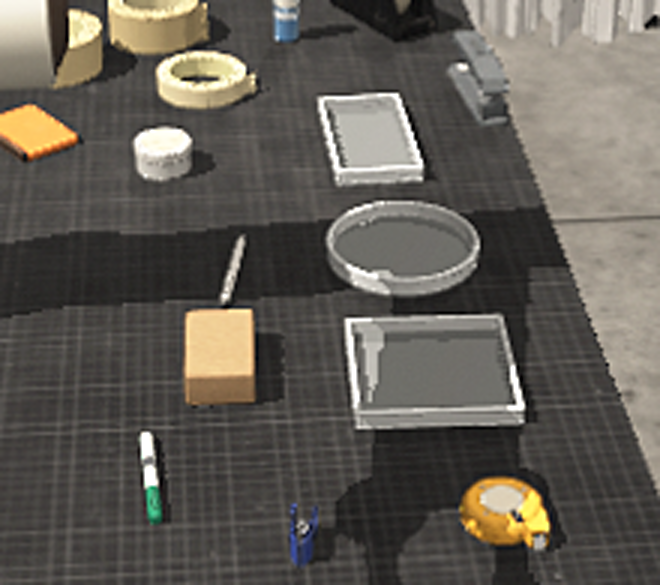

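```bash
cat >> h.py <<'E'
def big(m,n=1):
    cs,_=cv2.findContours(m.astype(np.uint8),cv2.RETR_EXTERNAL,cv2.CHAIN_APPROX_NONE)
    return sorted(cs,key=cv2.contourArea,reverse=True)[:n]
def blob(c,roi,f):
    "roi u0,v0,u1,v1; f(hsv)->mask ; returns largest component mask pixels Nx2"
    u0,v0,u1,v1=roi; im=c['pixels'][v0:v1,u0:u1]; hsv=cv2.cvtColor(im,cv2.COLOR_BGR2HSV).astype(int)
    m=f(hsv).astype(np.uint8); n,l,st,_=cv2.connectedComponentsWithStats(m,connectivity=8)
    k=1+np.argmax(st[1:,4]); v,u=np.nonzero(l==k); return np.c_[u+u0,v+v0].astype(float)
def rect(uvw): 
    r=cv2.minAreaRect(uvw.astype(np.float32)); return r
def axis(P):
    c=P.mean(0);_,_,V=np.linalg.svd(P-c,full_matrices=False);a=V[0];p=(P-c)@a
    return c,a,p.min(),p.max()
E
python3 - <<'E'
from h import *
t=load('top0.png');s=load('side0.png')
v=lambda th:(lambda h:h[...,2]>th)
sat=lambda lo,hi,smin,vmin=40:(lambda h:(h[...,0]>=lo)&(h[...,0]<=hi)&(h[...,1]>smin)&(h[...,2]>vmin))
T=dict(pen=((285,260,352,285),v(75)),tin=((205,283,242,320),v(130)),clip=((470,240,500,262),sat(105,130,110)),tape=((455,170,495,205),sat(10,35,150)),green=((440,290,480,310),sat(60,95,100)),
 long=((165,180,260,240),v(92)),sq=((355,165,430,238),v(75)),dish=((270,168,345,240),v(75)))
S=dict(pen=((290,244,306,273),v(75)),tin=((262,208,288,234),v(120)),clip=((310,335,335,362),sat(105,130,110)),tape=((370,325,406,356),sat(10,35,150)),green=((262,325,278,346),sat(60,95,100)),
 long=((320,195,366,235),v(95)),sq=((330,270,400,318),v(95)),dish=((325,230,385,272),v(75)))
for n in T:
    for nm,c,D in(('t',t,T),('s',s,S)):
        p=blob(c,*D[n]); x0,y0=p.min(0);x1,y1=p.max(0)
        print(n,nm,len(p),p.mean(0).round(1),(x0,y0,x1,y1))
        for q in p.astype(int): c['pixels'][q[1],q[0]]=(255,0,255)
a=cv2.resize(t['pixels'][165:325,170:500],None,fx=2.4,fy=2.4,interpolation=cv2.INTER_NEAREST);cv2.imwrite('pics/m1.png',a)
a=cv2.resize(s['pixels'][170:365,220:440],None,fx=3,fy=3,interpolation=cv2.INTER_NEAREST);cv2.imwrite('pics/m2.png',a)
E
```

```text
pen t 204 [320.  272.8] (np.float64(291.0), np.float64(268.0), np.float64(347.0), np.float64(279.0))
pen s 84 [297.  259.7] (np.float64(293.0), np.float64(248.0), np.float64(301.0), np.float64(271.0))
tin t 589 [222.9 302. ] (np.float64(210.0), np.float64(289.0), np.float64(236.0), np.float64(315.0))
tin s 288 [273.5 220.5] (np.float64(264.0), np.float64(212.0), np.float64(283.0), np.float64(229.0))
clip t 98 [484.9 252.1] (np.float64(476.0), np.float64(247.0), np.float64(495.0), np.float64(256.0))
clip s 53 [320.1 351.6] (np.float64(317.0), np.float64(344.0), np.float64(324.0), np.float64(357.0))
tape t 434 [472.6 187.8] (np.float64(459.0), np.float64(175.0), np.float64(486.0), np.float64(201.0))
tape s 370 [387.  341.5] (np.float64(373.0), np.float64(329.0), np.float64(403.0), np.float64(351.0))
green t 76 [466.3 301. ] (np.float64(459.0), np.float64(298.0), np.float64(474.0), np.float64(304.0))
green s 59 [270.8 338.1] (np.float64(268.0), np.float64(332.0), np.float64(273.0), np.float64(344.0))
long t 2786 [213.3 208.8] (np.float64(177.0), np.float64(188.0), np.float64(250.0), np.float64(230.0))
long s 884 [342.9 216.2] (np.float64(325.0), np.float64(201.0), np.float64(360.0), np.float64(231.0))
sq t 3570 [393.7 202.4] (np.float64(364.0), np.float64(172.0), np.float64(428.0), np.float64(237.0))
sq s 1909 [363.1 294.2] (np.float64(334.0), np.float64(274.0), np.float64(394.0), np.float64(312.0))
dish t 3028 [308.  203.8] (np.float64(277.0), np.float64(173.0), np.float64(344.0), np.float64(238.0))
dish s 1543 [351.4 250. ] (np.float64(325.0), np.float64(230.0), np.float64(379.0), np.float64(268.0))
```

View pics/m1.png

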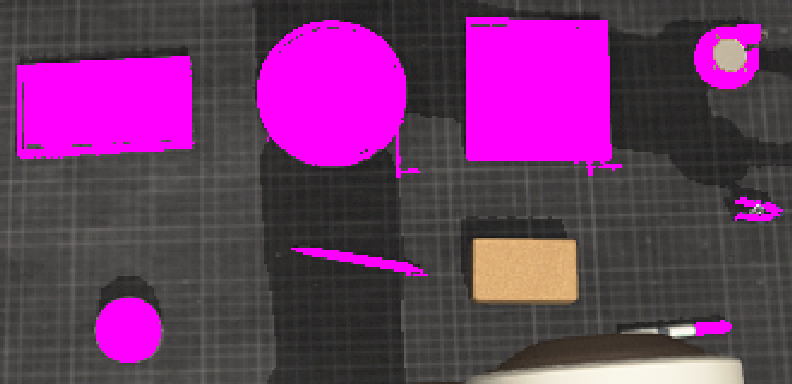

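View pics/m2.png

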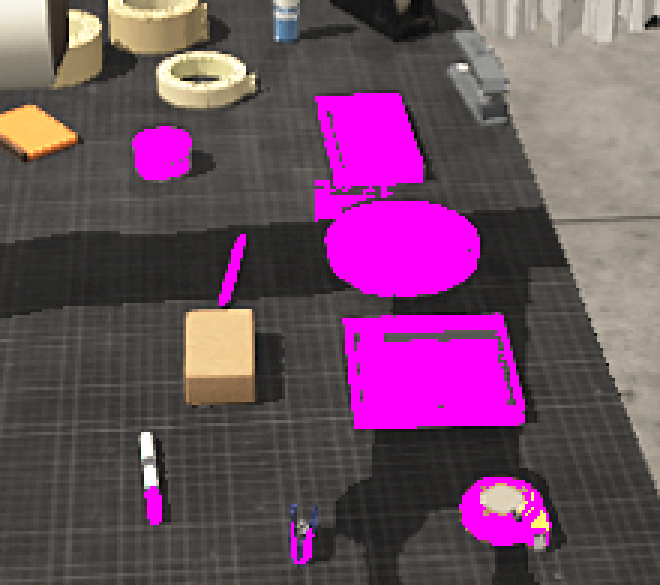

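Run:
```python
from h import *
t=load('top0.png');s=load('side0.png')
v=lambda th:(lambda h:h[...,2]>th)
# pen
P=blob(t,(285,260,352,285),v(95)); Q=blob(s,(290,244,306,273),v(85))
for nm,c,p in(('t',t,P),('s',s,Q)):
    w=onplane(c,p,0.006)[:,:2]; ce,a,lo,hi=axis(w); a=a*np.sign(a[1])
    pr=(w-ce)@a; mid=ce+a*(pr.min()+pr.max())/2
    print('pen',nm,len(p),mid.round(4),'len',(hi-lo).round(4),'yaw',np.arctan2(-a[0],a[1]).round(3),'c',ce.round(4))
print('pen tri',tri(t,P.mean(0),s,Q.mean(0)))
# quads
def quad(c,roi,th):
    p=blob(c,roi,v(th)); m=np.zeros((480,640),np.uint8); m[p[:,1].astype(int),p[:,0].astype(int)]=1
    m=cv2.morphologyEx(m,cv2.MORPH_CLOSE,np.ones((9,9)));m=cv2.morphologyEx(m,cv2.MORPH_OPEN,np.ones((7,7)))
    cn=big(m)[0]; h=cv2.convexHull(cn)
    q=cv2.approxPolyN(h,4,ensure_convex=True) if hasattr(cv2,'approxPolyN') else None
    return cn[:,0].astype(float),q.reshape(4,2).astype(float)
for n,rt,tt,rs,ts in(('long',(165,180,260,240),92,(318,195,366,235),95),('sq',(355,165,430,238),75,(330,270,400,318),95)):
    ct,qt=quad(t,rt,tt); cs,qs=quad(s,rs,ts)
    Wt=onplane(t,qt,.017);Ws=onplane(s,qs,.017)
    for i in range(4):
        j=np.argmin(np.linalg.norm(Wt[i]-Ws,axis=1)); X,e=tri(t,qt[i],s,qs[j]); print(n,qt[i],qs[j],Wt[i,:2].round(4),Ws[j,:2].round(4),'tri',X.round(4),e.round(4))
    for c,pp in((t,ct),(s,cs)):
        r=rect(onplane(c,pp,.017)[:,:2]*1000); print(n,'rect',r)
# dish
for c,roi,th in((t,(270,168,345,240),75),(s,(325,230,385,272),75)):
    p=blob(c,roi,v(th)); m=np.zeros((480,640),np.uint8); m[p[:,1].astype(int),p[:,0].astype(int)]=1
    m=cv2.morphologyEx(m,cv2.MORPH_CLOSE,np.ones((9,9)));m=cv2.morphologyEx(m,cv2.MORPH_OPEN,np.ones((9,9)))
    cn=big(m)[0][:,0].astype(float); print('dish img',cn.min(0),cn.max(0)); w=onplane(c,cn,.017)[:,:2]*1000
    print('dish',cv2.fitEllipse(w.astype(np.float32)),cv2.minEnclosingCircle(w.astype(np.float32)))
```

```text
pen t 172 [0.4314 0.0527] len 0.1221 yaw -0.197 c [0.4308 0.0495]
pen s 81 [0.4318 0.0507] len 0.1234 yaw -0.197 c [0.4313 0.048 ]
pen tri (array([0.43107425, 0.04944947, 0.00463206]), np.float64(0.0002451663474786285))
long [249. 226.] [331. 231.] [0.5426 0.2083] [0.5408 0.1846] tri [0.5446 0.2101 0.0028] 0.0027
long [177. 231.] [324. 201.] [0.5354 0.3767] [0.5366 0.3901] tri [0.5345 0.3747 0.0245] 0.0017
long [177. 191.] [353. 201.] [0.6326 0.3793] [0.6336 0.3816] tri [0.6328 0.3791 0.0181] 0.001
long [249. 188.] [363. 231.] [0.6349 0.2083] [0.638  0.1761] tri [ 0.6425  0.2111 -0.0034] 0.0023
long rect ((585.7665405273438, 292.6007080078125), (96.11207580566406, 170.8722381591797), 1.5298974514007568)
long rect ((587.08642578125, 282.8235168457031), (96.52637481689453, 206.41050720214844), 1.6180930137634277)
sq [423. 173.] [396. 311.] [ 0.6615 -0.2067] [ 0.6627 -0.2264] tri [ 0.6664 -0.2096  0.0037] 0.0008
sq [424. 236.] [338. 313.] [ 0.5076 -0.1988] [ 0.5198 -0.2215] tri [ 0.5166 -0.2022  0.0008] 0.0109
sq [364. 231.] [334. 275.] [ 0.5233 -0.0592] [ 0.5263 -0.055 ] tri [ 0.5244 -0.0589  0.0193] 0.0032
sq [364. 172.] [387. 275.] [ 0.6673 -0.0655] [ 0.6685 -0.0677] tri [ 0.6684 -0.0657  0.0155] 0.0011
sq rect ((588.8671875, -132.52716064453125), (140.80311584472656, 152.39649963378906), 87.46659851074219)
sq rect ((594.1487426757812, -141.24569702148438), (163.28976440429688, 143.88729858398438), 87.5108871459961)
dish img [277. 174.] [338. 233.]
dish ((593.2723999023438, 69.73870086669922), (144.8809814453125, 149.6523895263672), 133.4927978515625) ((590.1250610351562, 65.74580383300781), 80.04824829101562)
dish img [325. 230.] [378. 268.]
dish ((586.890625, 82.87781524658203), (148.03594970703125, 231.4468231201172), 11.256163597106934) ((569.2831420898438, 84.60059356689453), 117.26504516601562)
```

```bash
cat >> h.py <<'E'
def rotv(yaw):
    x=np.array([np.cos(yaw),np.sin(yaw),0]);z=np.array([0,0,-1.]);y=np.cross(z,x)
    return cv2.Rodrigues(np.c_[x,y,z])[0].ravel()
def best(pos,yaw):
    "tool rotvec for jaw along yaw, the half turn keeping the last joint nearer its middle"
    b=None
    for k in(0,np.pi,-np.pi):
        q=bot.inverse_kinematics(list(pos),list(rotv(yaw+k)))
        if q is not None and (b is None or abs(q[5])<abs(b[1][5])-.01): b=(rotv(yaw+k),q)
    return b
def go(x,y,z,yaw): 
    r,q=best((x,y,z),yaw); bot.goto([x,y,z],list(r))
def line(x,y,z,v=.2): bot.line_to([x,y,z],max_speed=v)
def st(m=''): print(m,'t',round(bot.current_clock(),1),np.round(bot.current_ee_pos(),4),'op mm',round(bot.current_opening()*92,1),'F',np.round(bot.current_contact_force(),1))
def trayp(c,yaw,dx,dy): return c[0]+np.cos(yaw)*dx-np.sin(yaw)*dy, c[1]+np.sin(yaw)*dx+np.cos(yaw)*dy
E
python3 - <<'E'
from h import *
print(bot.current_tool_rot(), rotv(0))
for p,y in(((.4311,.0497,.1),-.197),((.587,.293,.1),.027),((.355,-.255,.1),0),((.59,-.134,.1),0)):
    b=best(p,y); print(np.round(b[0],2),np.round(b[1],2))
x,y=.4311,.0497
go(x,y,.08,-.197); st()
bot.set_gripper(40/92,30); st()
snap('top','top1.png');snap('side','side1.png')
E
```

```text
[-2.47604123e+00  1.93153500e+00  1.68614427e-03] [3.14159265 0.         0.        ]
[ 3.13 -0.31  0.  ] [-0.17 -0.09  2.09  0.    1.14  0.03]
[3.14 0.04 0.  ] [ 0.28  0.46  1.45 -0.    1.23  0.25]
[3.14 0.   0.  ] [-0.9  -0.08  2.08 -0.    1.14 -0.9 ]
[3.14 0.   0.  ] [-0.42  0.34  1.61 -0.    1.19 -0.42]
 t 2.5 [0.4316 0.0491 0.0803] op mm 91.9 F [ 0.5 -0.2  0.1]
 t 3.4 [0.4311 0.0497 0.08  ] op mm 40.1 F [-0.7 -0.2 -0.2]
```

Run:
```python
from h import *
s=load('side1.png');t=load('top1.png')
a=cv2.resize(s['pixels'][170:365,220:440],None,fx=3,fy=3);cv2.imwrite('pics/z4.png',a)
a=cv2.resize(t['pixels'][165:325,300:510],None,fx=3.7,fy=3.7);cv2.imwrite('pics/z5.png',a)
```

```text
(no output)
```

View pics/z4.png

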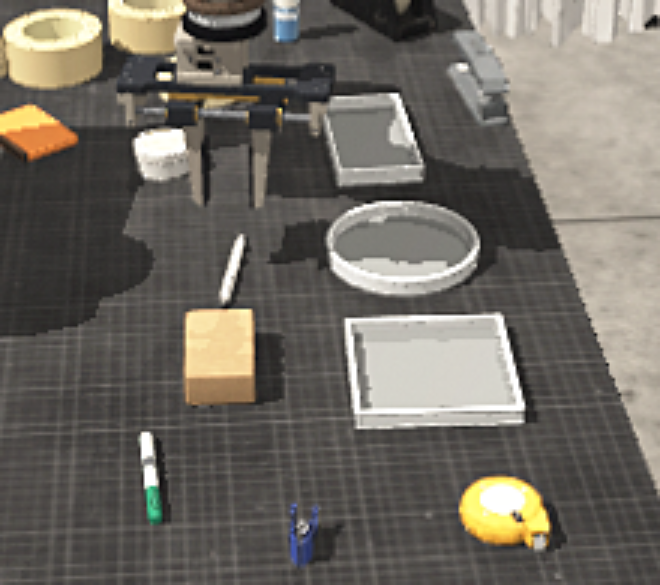

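View pics/z5.png

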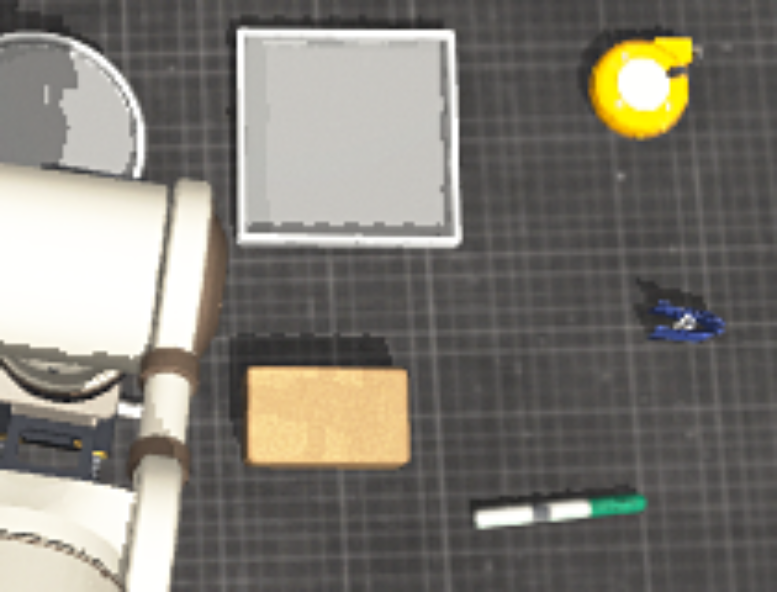

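The side view shows finger tips only about 10 mm thick (z4 px 192–205), so pen and marker can be placed directly at ±15 mm in the long tray. The view is unobstructed for the marker (top px about 428–475, 301) and for the clip, square tray and tape. Next I'll grasp the pen.

```bash
python3 - <<'E'
from h import *
x,y=.4311,.0497
line(x,y,.003,.12); bot.set_gripper(0,25); st('gr')
line(x,y,.09); st('up'); 
tx,ty=trayp((.587,.293),.027,-.015,0)
go(tx,ty,.09,.027); st('over'); snap('side','side2.png');snap('top','top2.png')
E
python3 - <<'E'
from h import *
s=load('side2.png');t=load('top2.png')
a=cv2.resize(s['pixels'][120:300,220:440],None,fx=3,fy=3);cv2.imwrite('pics/z6.png',a)
E
```

```text
gr t 4.9 [0.4313 0.0497 0.0033] op mm 8.9 F [-0.1 -0.6  3.3]
up t 5.5 [0.4305 0.0498 0.0892] op mm 8.9 F [-0.6  0.3 -0.3]
over t 6.5 [0.5714 0.2914 0.0891] op mm 8.6 F [-0.2 -0.2  0.6]
```

View pics/z6.png

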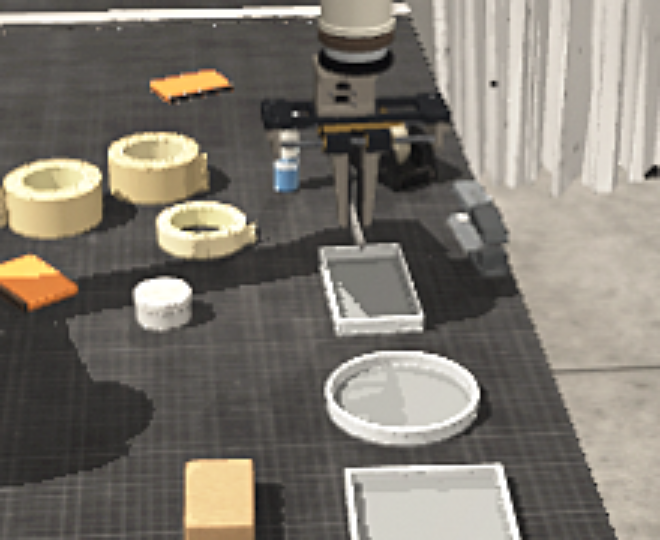

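View pics/top2.png

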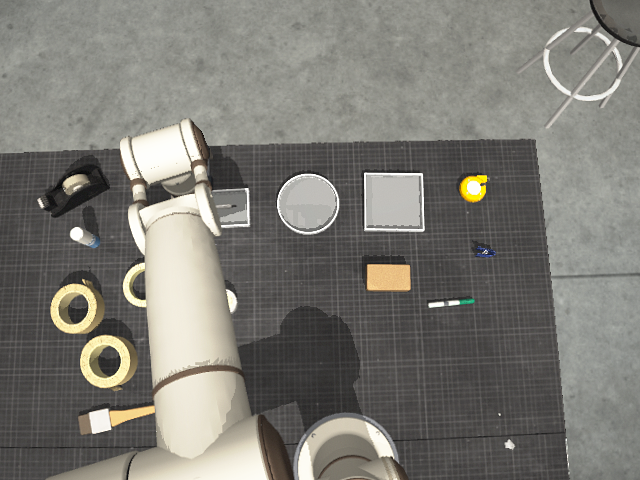

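The pen is held level over the long tray (its front end is at z6 px (350–362, 205–245)). The top view at top2 is now clear on the right. I'll lower, release and retreat, and measure the other things in the meantime.

```bash
python3 - <<'E'
from h import *
tx,ty=trayp((.587,.293),.027,-.015,0)
line(tx,ty,.03);line(tx,ty,.0075,.05); st('down'); bot.set_gripper(18/92); st('rel'); line(tx,ty,.1,.15); st()
go(.4,-.05,.2,0); st('away'); snap('side','side3.png');snap('top','top3.png')
E
python3 - <<'E'
from h import *
s=load('side3.png');t=load('top3.png')
a=cv2.resize(s['pixels'][170:365,220:440],None,fx=3,fy=3);cv2.imwrite('pics/z7.png',a)
a=cv2.resize(t['pixels'][165:325,160:370],None,fx=3.7,fy=3.7);cv2.imwrite('pics/z8.png',a)
t=load('top2.png')
v=lambda th:(lambda h:h[...,2]>th)
sat=lambda lo,hi,smin,vmin=40:(lambda h:(h[...,0]>=lo)&(h[...,0]<=hi)&(h[...,1]>smin)&(h[...,2]>vmin))
def quad(c,roi,th):
    p=blob(c,roi,v(th)); m=np.zeros((480,640),np.uint8); m[p[:,1].astype(int),p[:,0].astype(int)]=1
    m=cv2.morphologyEx(m,cv2.MORPH_CLOSE,np.ones((9,9)));m=cv2.morphologyEx(m,cv2.MORPH_OPEN,np.ones((7,7)))
    cn=big(m)[0][:,0].astype(float); return cn,cv2.approxPolyN(cv2.convexHull(cn.astype(np.int32)),4,ensure_convex=True).reshape(4,2).astype(float)
cn,q=quad(t,(355,165,430,238),105); print(q,onplane(t,q,.018)[:,:2].round(4).tolist(),rect(onplane(t,cn,.018)[:,:2]*1000))
p=blob(t,(270,168,345,240),v(105)); h=cv2.convexHull(p.astype(np.int32))[:,0].astype(float)
w=onplane(t,h,.018)[:,:2]*1000; print('dish',cv2.fitEllipse(w.astype(np.float32)),w.min(0),w.max(0))
for nm,c,roi in(('t',t,(420,290,480,312)),('s',load('side1.png'),(262,312,278,346))):
    p=blob(c,roi,lambda h:(h[...,2]>110)|((h[...,1]>90)&(h[...,2]>50)))
    w=onplane(c,p,.008)[:,:2]; ce,a,lo,hi=axis(w);a=a*np.sign(a[1]);pr=(w-ce)@a
    print('marker',nm,len(p),p.mean(0),p.min(0),p.max(0),(ce+a*(pr.min()+pr.max())/2).round(4),'len',(hi-lo).round(4),'yaw',np.arctan2(-a[0],a[1]).round(3))
g=lambda c,roi:blob(c,roi,sat(60,95,100)).mean(0)
print('cap tri',tri(t,g(t,(440,290,480,310)),load('side1.png'),g(load('side1.png'),(262,325,278,346))))
E
```

```text
down t 7.7 [0.5718 0.2926 0.0071] op mm 8.8 F [ 0.8 -0.  -0.3]
rel t 8.0 [0.572  0.2926 0.0074] op mm 17.9 F [ 0.2  0.1 -0.8]
 t 8.8 [0.5713 0.2924 0.099 ] op mm 18.2 F [-0.4 -0.  -0.6]
away t 10.3 [ 0.4003 -0.0497  0.1999] op mm 18.1 F [ 0.2  0.1 -0.3]
[[423. 173.]
 [424. 231.]
 [364. 231.]
 [364. 173.]] [[0.6612, -0.2065], [0.5194, -0.1994], [0.5231, -0.0591], [0.6644, -0.0653]] ((592.12744140625, -132.41943359375), (142.8203125, 141.9691619873047), 88.46775817871094)
dish ((593.3255615234375, 69.97474670410156), (147.15707397460938, 149.1010284423828), 87.17172241210938) [519.16142618  -3.58306418] [665.86897032 142.47905718]
marker t 238 [450.97058824 302.65546218] [428. 298.] [474. 307.] [ 0.3514 -0.2534] len 0.1083 yaw 0.074
marker s 144 [269.73611111 329.06944444] [266. 314.] [273. 344.] [ 0.3524 -0.2563] len 0.1144 yaw 0.071
cap tri (array([ 0.35457732, -0.28978624,  0.00622808]), np.float64(0.0006981911714096354))
```

View pics/z7.png

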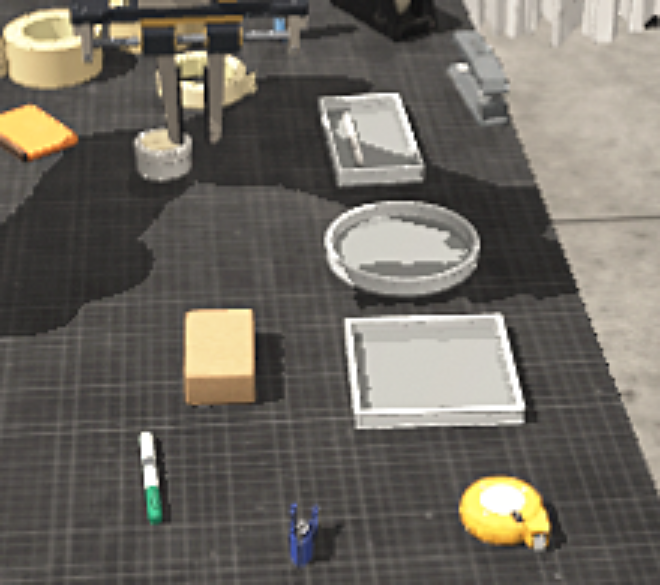

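View pics/z8.png

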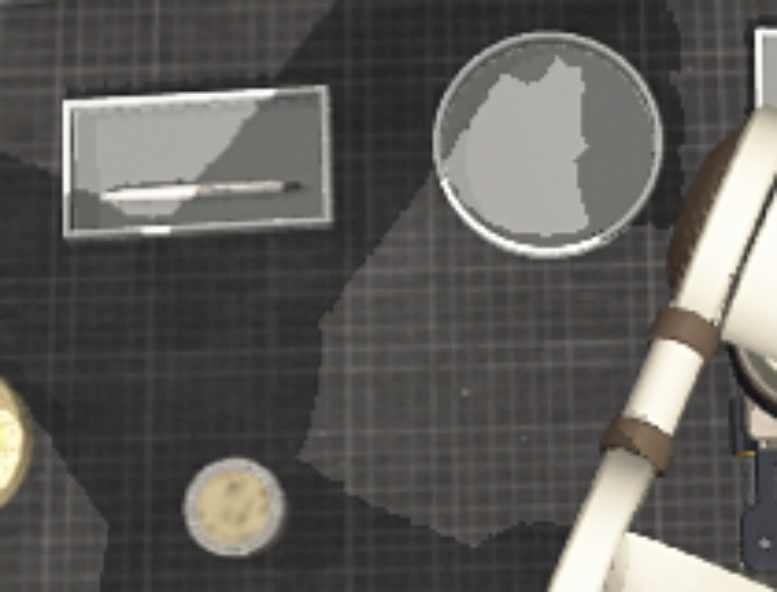

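The pen lies flat inside the near half of the long tray, parallel to the walls (z8 px (105–300, 190)). Next the marker: (0.352, -0.254), yaw 0.073, placed at +16 mm.

```bash
python3 - <<'E'
from h import *
x,y,yaw=.3517,-.2543,.073
bot.set_gripper(36/92,25)
go(x,y,.08,yaw); line(x,y,.003,.12); bot.set_gripper(0,25); st('gr'); line(x,y,.09); st('up')
tx,ty=trayp((.587,.293),.027,.016,0)
go(tx,ty,.09,.027); st('over')
if bot.current_opening()*92>8:
    line(tx,ty,.03);line(tx,ty,.0075,.05); st('down'); bot.set_gripper(21/92); st('rel'); line(tx,ty,.1,.15)
    go(.4,-.05,.2,0); st('away')
snap('side','side4.png');snap('top','top4.png')
E
python3 - <<'E'
from h import *
s=load('side4.png');t=load('top4.png')
a=cv2.resize(s['pixels'][170:365,220:440],None,fx=3,fy=3);cv2.imwrite('pics/z9.png',a)
a=cv2.resize(t['pixels'][165:325,160:370],None,fx=3.7,fy=3.7);cv2.imwrite('pics/z10.png',a)
v=lambda th:(lambda h:h[...,2]>th)
# tin: lid top: near-white; top view edges
s0=load('side0.png')
for c,roi,th,nm in((load('top0.png'),(205,283,242,320),130,'t0'),(t,(205,283,242,320),100,'t4')):
    p=blob(c,roi,v(th)); h=cv2.convexHull(p.astype(np.int32))[:,0].astype(float)
    for z in (.032,.0): w=onplane(c,h,z)[:,:2]*1000; print('tin',nm,z,w.min(0),w.max(0),cv2.fitEllipse(w.astype(np.float32)))
E
```

```text
gr t 13.1 [ 0.352  -0.2546  0.0034] op mm 11.3 F [-0.6  0.7  4.3]
up t 13.7 [ 0.3513 -0.2538  0.0892] op mm 11.0 F [-1.4  0.2 -0.4]
over t 15.8 [0.6034 0.2923 0.0901] op mm 11.3 F [ 0.4 -0.3  0.5]
down t 16.9 [0.6028 0.2934 0.0073] op mm 11.2 F [-1.8 -0.8  2.9]
rel t 17.2 [0.6029 0.2934 0.0073] op mm 21.0 F [ 0.8 -0.5 -0.2]
away t 19.5 [ 0.4004 -0.0497  0.2   ] op mm 20.9 F [0.7 0.1 0.5]
tin t0 0.032 [336.615833  235.9181934] [395.26308636 294.4656957 ] ((366.0043640136719, 265.2733459472656), (59.97592544555664, 61.66815185546875), 153.39031982421875)
tin t0 0.0 [338.69380888 241.02267373] [398.94838788 301.17476782] ((368.8877868652344, 271.1823425292969), (61.61965560913086, 63.3582649230957), 153.39019775390625)
tin t4 0.032 [338.7835511  235.91808772] [395.26308636 294.4656957 ] ((366.7209167480469, 265.6570129394531), (58.81254196166992, 61.05202102661133), 2.871979236602783)
tin t4 0.0 [340.9209369  241.02256515] [398.94838788 301.17476782] ((369.6239929199219, 271.5765075683594), (60.424400329589844, 62.72523880004883), 2.8721466064453125)
```

View pics/z9.png

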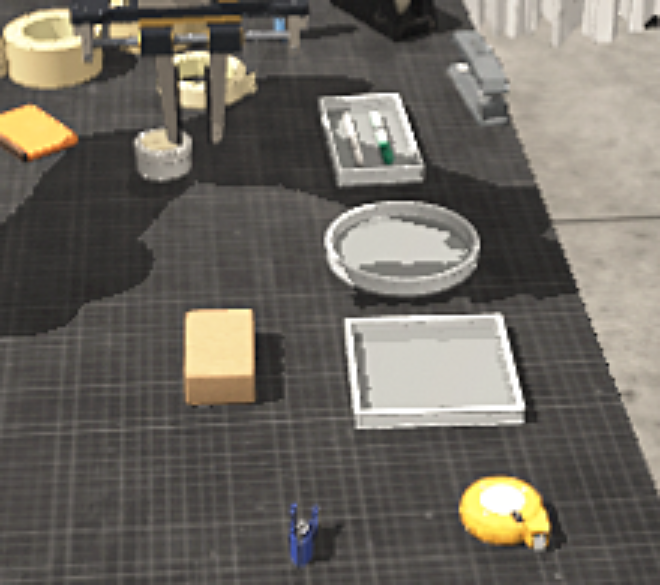

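View pics/z10.png

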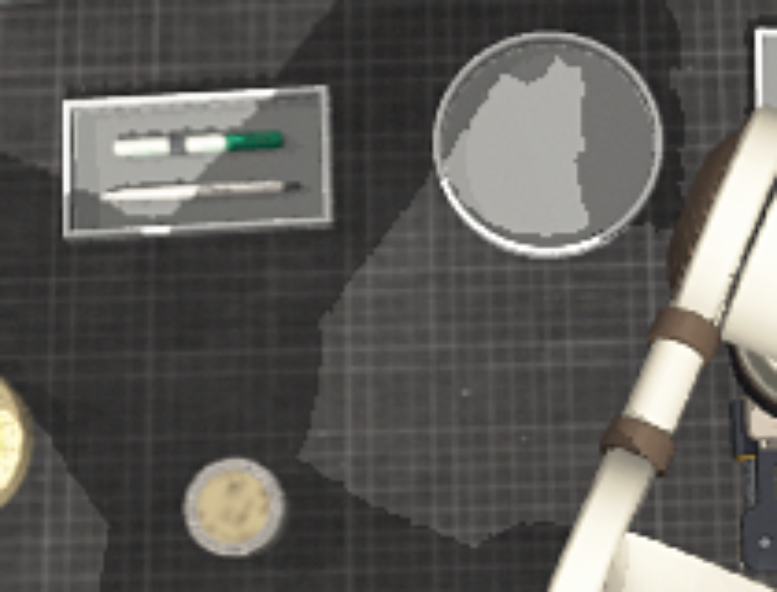

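Pen and marker lie side by side, flat and inside (z10 px rows 140 and 190). The tin is untouched at z10 (235,507). Next I'll measure heights and positions for tin, clip and tape.

Run:
```python
from h import *
t0=load('top0.png');s0=load('side0.png');t=load('top2.png');s=load('side1.png')
v=lambda th:(lambda h:h[...,2]>th)
sat=lambda lo,hi,smin,vmin=40:(lambda h:(h[...,0]>=lo)&(h[...,0]<=hi)&(h[...,1]>smin)&(h[...,2]>vmin))
pt=blob(t0,(205,283,242,320),v(130)); ps=blob(s0,(262,208,288,234),v(110))
for row in range(211,230): 
    q=ps[ps[:,1]==row]; 
    if len(q): print(row,q[:,0].min(),q[:,0].max(),end='; ')
a=pt[pt[:,0]==pt[:,0].min()].mean(0)+[-.5,0]; b=ps[ps[:,1]==ps[:,1].min()].mean(0)+[0,-.5]
print('\ntin far lid edge',a,b,tri(t0,a,s0,b))
bl=sat(105,130,100,30)
ct=blob(t,(470,240,500,262),bl);cs=blob(s,(310,335,335,362),bl)
print('clip',len(ct),len(cs),ct.min(0),ct.max(0),cs.min(0),cs.max(0),'tri mean',tri(t,ct.mean(0),s,cs.mean(0)))
im=t['pixels'][240:262,470:500];h=cv2.cvtColor(im,cv2.COLOR_BGR2HSV).astype(int); m=bl(h);vv,uu=np.nonzero(m);ct=np.c_[uu+470,vv+240]
im=s['pixels'][335:362,310:335];h=cv2.cvtColor(im,cv2.COLOR_BGR2HSV).astype(int); m=bl(h);vv,uu=np.nonzero(m);cs=np.c_[uu+310,vv+335]
for z,c,p in((.02,t,ct),(.012,s,cs)):
    w=onplane(c,p,z)[:,:2]*1000; print('clip all',len(p),p.min(0),p.max(0),rect(w),w.min(0),w.max(0))
# clip nose tip (toward -y): top rightmost, side lowest
print('nose',tri(t,ct[ct[:,0]==ct[:,0].max()].mean(0)+[.5,0],s,cs[cs[:,1]==cs[:,1].max()].mean(0)+[0,.5]))
# tape
f=lambda h:((h[...,0]>=8)&(h[...,0]<=38)&(h[...,1]>120)&(h[...,2]>60))|(h[...,2]>140)
for nm,c,roi in(('t',t,(452,168,496,208)),('s',s,(368,322,408,358))):
    p=blob(c,roi,f); m=np.zeros((480,640),np.uint8);m[p[:,1].astype(int),p[:,0].astype(int)]=1
    cn=big(m)[0][:,0].astype(float); w=onplane(c,cn,.013)[:,:2]*1000
    r=rect(w);print('tape',nm,p.min(0),p.max(0),r)
    if nm=='t':
        k=(cn[:,0]<472)|(cn[:,1]>190); A=np.c_[2*w[k],np.ones(k.sum())];x=np.linalg.lstsq(A,(w[k]**2).sum(1),rcond=None)[0];print('circle',x[:2],np.sqrt(x[2]+x[0]**2+x[1]**2))
# tape label: bright white disc on the top, both views
lt=blob(t,(460,175,486,200),lambda h:(h[...,2]>180)&(h[...,1]<70));ls=blob(s,(373,325,400,350),lambda h:(h[...,2]>180)&(h[...,1]<70))
print('label',len(lt),len(ls),lt.mean(0),ls.mean(0),tri(t,lt.mean(0),s,ls.mean(0)))
a=np.hstack([cv2.resize(t['pixels'][165:265,450:510],None,fx=6,fy=6),cv2.resize(s['pixels'][315:365,305:410],None,fx=4,fy=12)[:600]][:1]);cv2.imwrite('pics/z11.png',a)
a=cv2.resize(s['pixels'][315:365,305:410],None,fx=7,fy=7);cv2.imwrite('pics/z12.png',a)
```

```text
212 273.0 276.0; 213 268.0 280.0; 214 266.0 282.0; 215 265.0 282.0; 216 264.0 283.0; 217 264.0 283.0; 218 264.0 283.0; 219 264.0 283.0; 220 265.0 282.0; 221 265.0 282.0; 222 265.0 281.0; 223 265.0 282.0; 224 265.0 282.0; 225 265.0 282.0; 226 265.0 282.0; 227 266.0 281.0; 228 267.0 279.0; 229 268.0 276.0; 
tin far lid edge [209.5 302. ] [274.5 211.5] (array([0.3685188 , 0.29525893, 0.03412229]), np.float64(0.004233316667392565))
clip 108 60 [476. 246.] [495. 256.] [317. 344.] [324. 357.] tri mean (array([ 0.46729783, -0.34348464,  0.0041412 ]), np.float64(0.0013420330696741593))
clip all 108 [476 246] [495 256] ((467.6092224121094, -339.7689514160156), (45.44179153442383, 23.634822845458984), 88.37711334228516) [ 455.50468411 -362.41362534] [ 479.89222766 -316.72247614]
clip all 74 [317 338] [325 357] ((468.9962158203125, -338.42010498046875), (65.43165588378906, 18.525897979736328), 85.80680847167969) [ 457.85798392 -371.0223458 ] [ 480.3495454  -305.11449207]
nose (array([ 0.46483902, -0.36776251,  0.00817575]), np.float64(0.0034936772197129563))
tape t [459. 175.] [488. 202.] ((625.8683471679688, -324.7488098144531), (64.89361572265625, 75.14968872070312), 73.85682678222656)
circle [ 621.0038305  -323.06389025] 31.885546432677955
tape s [373. 329.] [403. 352.] ((623.94287109375, -328.6734924316406), (81.53229522705078, 68.45880126953125), 84.45507049560547)
label 157 131 [473.30573248 187.40127389] [387.02290076 335.91603053] (array([ 0.62217415, -0.32390069,  0.02177108]), np.float64(0.0012997975698500126))
```

View pics/z11.png

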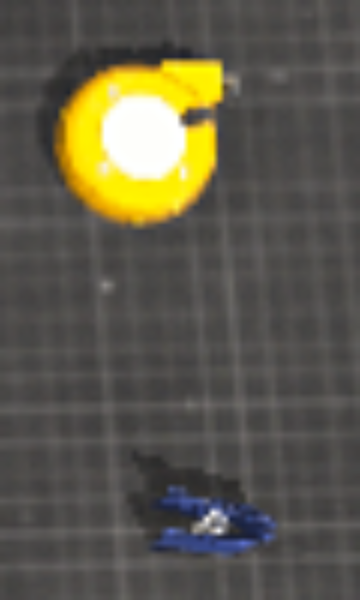

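View pics/z12.png

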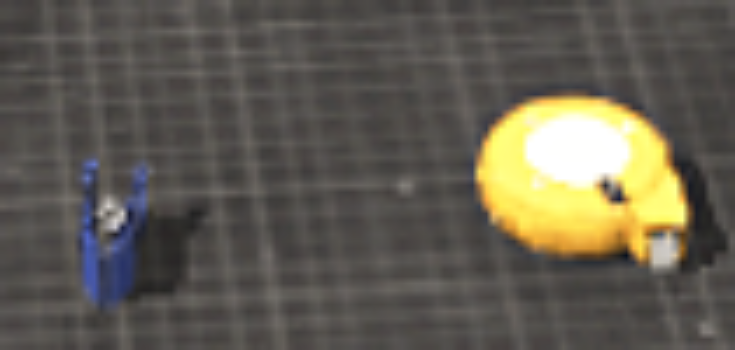

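The label top triangulates to z = 21.8 mm, which matches the 22 mm case. The tin lid edge gives z ≈ 34 mm (residual 4 mm), close to the 32 mm in the text. The clip points nose towards -y at about (0.468,-0.340). The tape disc centre is about (0.622,-0.324). Next the tin, then the clip.

```bash
python3 - <<'E'
from h import *
x,y=.3668,.265; C=(.592,-.1325); Y=-.035
bot.set_gripper(1.0,30)
go(x,y,.1,0); line(x,y,.008,.12); st('pre'); bot.set_gripper(0,30); st('gr'); line(x,y,.11); st('up')
tx,ty=trayp(C,Y,0,.028)
go(tx,ty,.11,Y); st('over')
snap('side','side5.png')
if 50<bot.current_opening()*92<70:
    line(tx,ty,.035);line(tx,ty,.0128,.05); st('down'); bot.set_gripper(74/92); st('rel'); line(tx,ty,.11,.15)
    go(.4,-.05,.2,0); st('away')
snap('side','side6.png');snap('top','top6.png')
E
python3 - <<'E'
from h import *
s=load('side6.png');t=load('top6.png')
a=cv2.resize(s['pixels'][170:365,220:440],None,fx=3,fy=3);cv2.imwrite('pics/z13.png',a)
a=cv2.resize(t['pixels'][165:325,330:540],None,fx=3.7,fy=3.7);cv2.imwrite('pics/z14.png',a)
E
```

```text
pre t 22.9 [0.3676 0.2651 0.0087] op mm 91.8 F [1.3 0.2 0.3]
gr t 23.5 [0.367  0.2651 0.0083] op mm 60.0 F [-0.2 -0.1  2.1]
up t 24.1 [0.366  0.2647 0.1089] op mm 59.6 F [-0.3 -0.1 -1.6]
over t 25.7 [ 0.5927 -0.1032  0.1098] op mm 59.5 F [ 0.5  0.  -0.9]
down t 26.9 [ 0.5928 -0.1045  0.0125] op mm 59.5 F [-0.4  0.2 -0.7]
rel t 27.3 [ 0.593  -0.1046  0.0129] op mm 73.8 F [ 0.2 -1.   0.6]
away t 29.0 [ 0.4003 -0.0502  0.1995] op mm 74.1 F [ 0.3 -0.5  0.6]
```

View pics/z13.png

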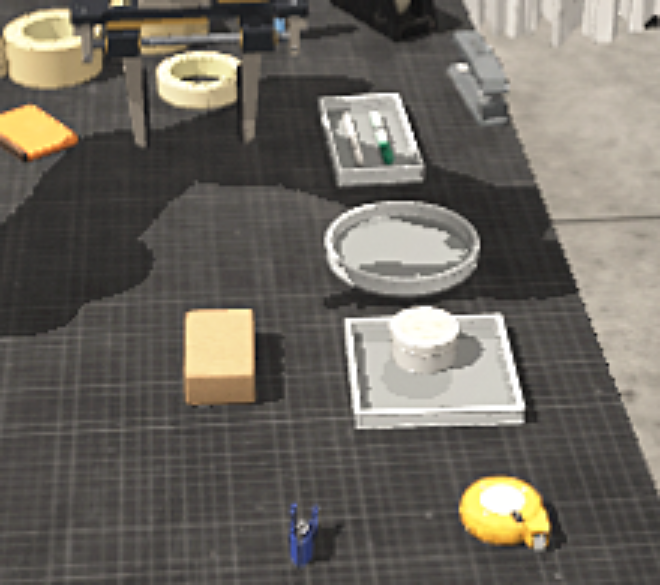

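View pics/z14.png

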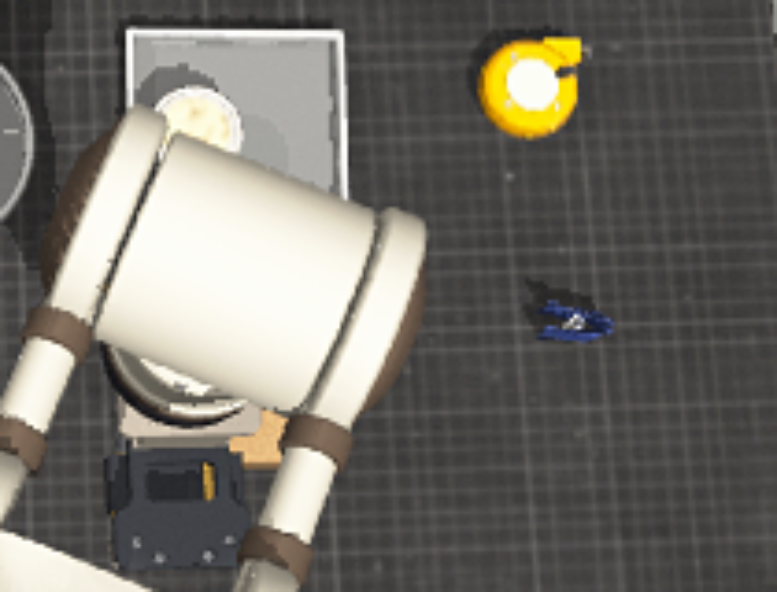

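View pics/side5.png

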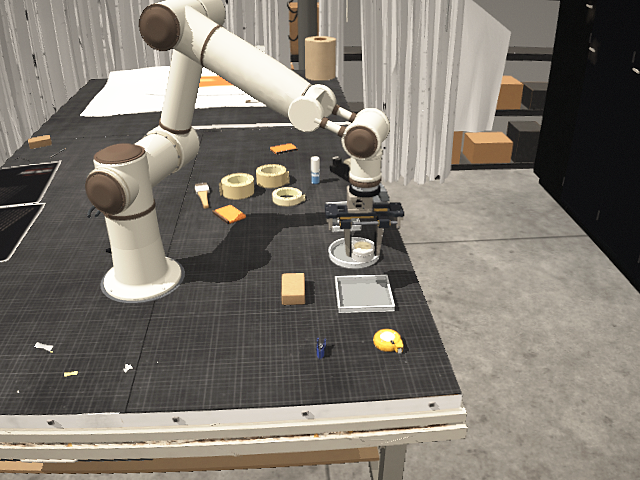

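The tin stands lid up and level on the square tray's floor, in its left part (z13 px (425,340)). The clip and tape are undisturbed. Next the clip.

```bash
python3 - <<'E'
from h import *
x,y,yaw=.468,-.340,-.04; C=(.592,-.1325); Y=-.035
bot.set_gripper(50/92,20)
go(x,y,.09,yaw); line(x,y,.004,.12); st('pre'); bot.set_gripper(0,20); st('gr'); line(x,y,.11); st('up')
tx,ty=trayp(C,Y,0,-.036)
go(tx,ty,.11,Y); st('over')
snap('side','side7.png')
if 5<bot.current_opening()*92<30:
    line(tx,ty,.035);line(tx,ty,.0088,.05); st('down'); bot.set_gripper(34/92); st('rel'); line(tx,ty,.11,.15)
    go(.4,.15,.2,0); st('away')
snap('side','side8.png');snap('top','top8.png')
E
python3 - <<'E'
from h import *
s=load('side8.png');t=load('top8.png')
a=cv2.resize(s['pixels'][170:365,220:440],None,fx=3,fy=3);cv2.imwrite('pics/z15.png',a)
a=cv2.resize(t['pixels'][165:325,330:540],None,fx=3.7,fy=3.7);cv2.imwrite('pics/z16.png',a)
a=cv2.resize(load('side7.png')['pixels'][200:350,280:460],None,fx=4,fy=4);cv2.imwrite('pics/z17.png',a)
E
```

```text
pre t 31.7 [ 0.4686 -0.3405  0.0049] op mm 50.1 F [ 0.1 -0.3  0. ]
gr t 32.3 [ 0.4681 -0.3402  0.0043] op mm 19.0 F [-1.1  0.1  2. ]
up t 33.0 [ 0.4674 -0.3394  0.1088] op mm 18.7 F [-0.4 -0.5 -0.6]
over t 33.8 [ 0.5899 -0.1692  0.1091] op mm 18.6 F [-0.3 -0.4 -0.6]
down t 35.1 [ 0.5906 -0.1683  0.0084] op mm 18.8 F [ 0.  -0.7  0.3]
rel t 35.5 [ 0.5908 -0.1685  0.0088] op mm 34.2 F [0.2 0.2 0. ]
away t 37.7 [0.4005 0.1494 0.1998] op mm 34.1 F [0.1 0.2 0. ]
```

View pics/z15.png

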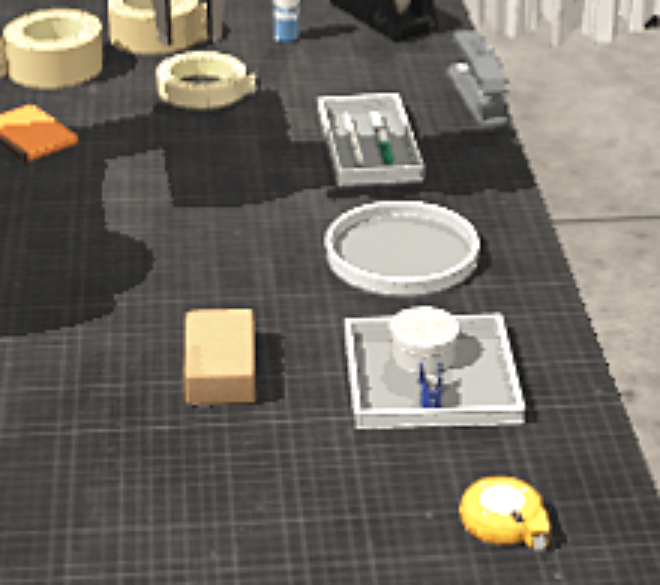

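View pics/z16.png

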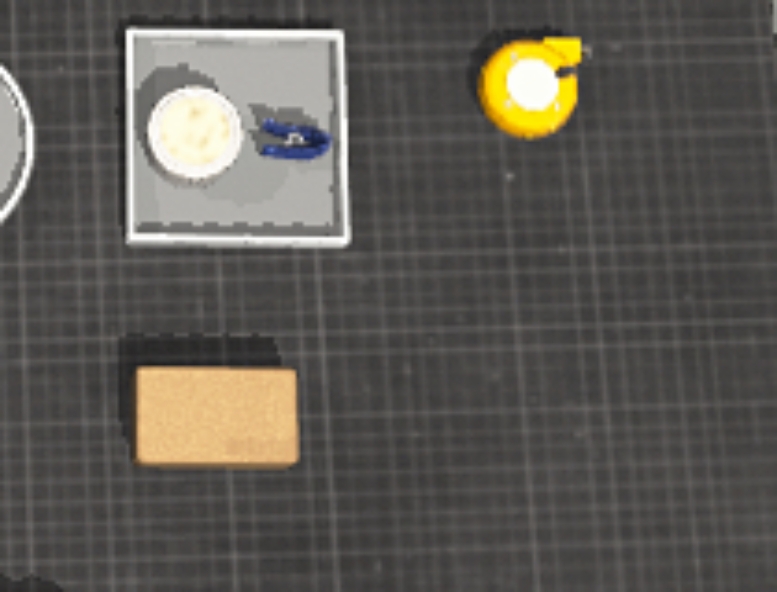

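View pics/z17.png

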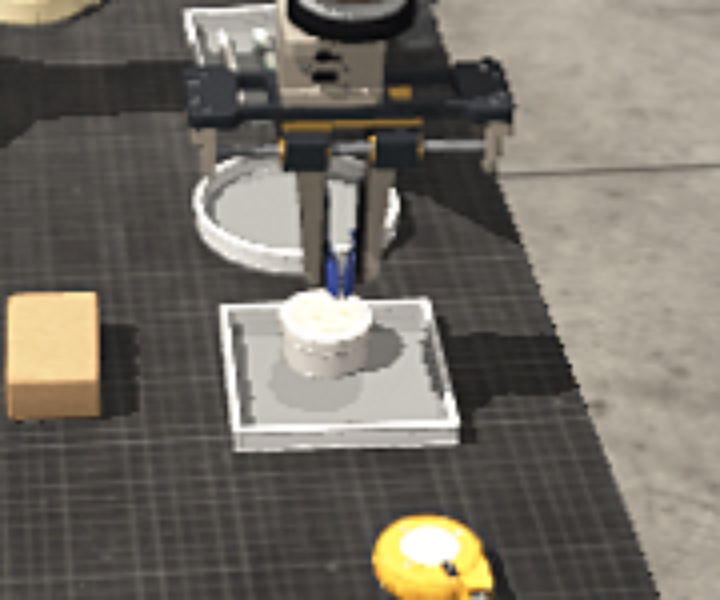

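The clip and tin are both on the square tray's floor with a gap between them (z16: tin (195,133), clip (293,140)). The mouth edge of the tape measure is level in the image, so its yaw is about -0.02. Next I'll grasp it across the disc centre.

```bash
python3 - <<'E'
from h import *
x,y,yaw=.6215,-.3235,-.02
bot.set_gripper(1.0,30)
go(x,y,.1,yaw); line(x,y,.003,.1); st('pre'); bot.set_gripper(0,30); st('gr'); line(x,y,.11); st('up')
tx,ty=.593,.074
go(tx,ty,.11,yaw); st('over')
snap('side','side9.png')
if 55<bot.current_opening()*92<72:
    line(tx,ty,.035);line(tx,ty,.0078,.05); st('down'); bot.set_gripper(76/92); st('rel'); line(tx,ty,.11,.15)
    go(.3,-.35,.25,0); st('away')
snap('side','side10.png');snap('top','top10.png')
E
python3 - <<'E'
from h import *
s=load('side10.png');t=load('top10.png')
a=cv2.resize(s['pixels'][170:365,220:440],None,fx=3,fy=3);cv2.imwrite('pics/z18.png',a)
a=cv2.resize(t['pixels'][160:340,110:440],None,fx=2.4,fy=2.4);cv2.imwrite('pics/z19.png',a)
E
```

```text
pre t 41.8 [ 0.6222 -0.324   0.004 ] op mm 92.1 F [ 0.7  0.5 -0.6]
gr t 42.4 [ 0.6218 -0.3236  0.0033] op mm 62.8 F [ 0.9 -0.   1.5]
up t 43.0 [ 0.6206 -0.3229  0.1084] op mm 62.9 F [ 0.   0.9 -0.9]
over t 44.5 [0.5935 0.0729 0.11  ] op mm 63.2 F [ 0.1  0.9 -1.3]
down t 45.8 [0.5928 0.0741 0.0074] op mm 63.0 F [-0.  -0.7  0.1]
rel t 46.2 [0.5931 0.074  0.0079] op mm 76.1 F [ 0.1 -0.1 -0.1]
away t 49.0 [ 0.3005 -0.3495  0.2497] op mm 76.1 F [-0.   0.5  0.4]
```

View pics/z18.png

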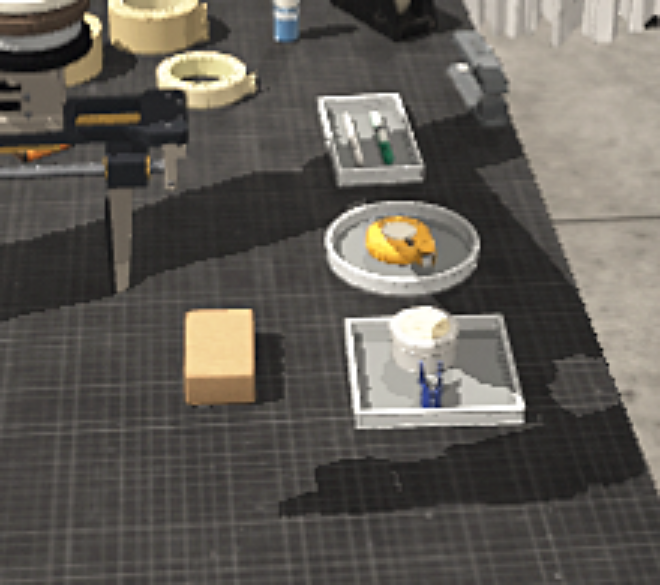

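View pics/z19.png

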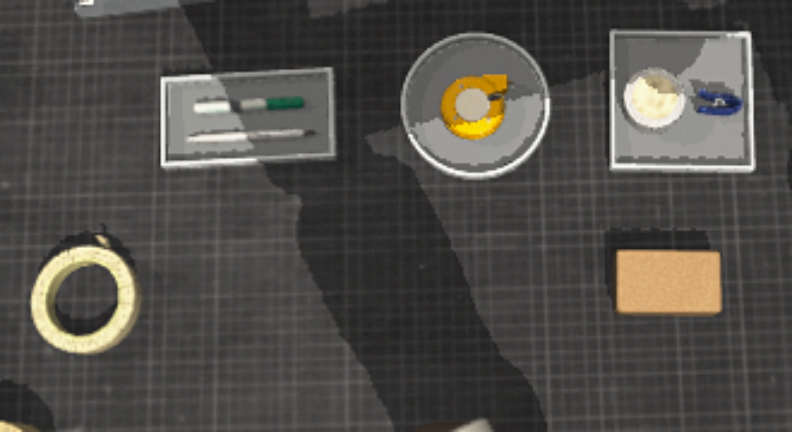

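Everything is in place: pen and marker (z19 (250,120)), tape (473,105), tin (655,97) and clip (717,103). The cork and roll look unmoved. I'll do a numeric check and then hand in.

Run:
```python
from h import *
t0=load('top0.png');t=load('top10.png');s=load('side10.png')
sat=lambda lo,hi,smin,vmin=40:(lambda h:(h[...,0]>=lo)&(h[...,0]<=hi)&(h[...,1]>smin)&(h[...,2]>vmin))
for n,roi in(('cork',(360,258,416,297)),('roll',(118,255,172,312))):
    print(n,[blob(c,roi,sat(8,38,50,120)).mean(0).round(2) for c in(t0,t)])
g=sat(60,95,90);print('cap',tri(t,blob(t,(210,195,245,212),g).mean(0),s,blob(s,(335,205,360,228),g).mean(0)))
o=sat(8,38,120,60);print('tape body',tri(t,blob(t,(285,185,330,225),o).mean(0),s,blob(s,(335,238,372,262),o).mean(0)))
bot.job_done(); print(bot.current_clock())
```

```text
cork [array([388.09, 277.18]), array([388.13, 277.1 ])]
roll [array([144.79, 284.68]), array([144.87, 284.89])]
cap (array([0.60306167, 0.25917298, 0.0098618 ]), np.float64(0.000678094596853183))
tape body (array([0.59316013, 0.07044709, 0.01405923]), np.float64(0.00015854015287758219))
the job is handed in; nothing more can be done
the job is handed in; nothing more can be done
```

I sorted all five items in the order asked and handed the job in at about 49 s of the 136 s allowed; no verdict is reported.

- **Long tray:** the pen and the marker lie flat, side by side and lengthwise.
- **Square tray:** the tin stands lid up and the clip lies next to it, both on the floor with a visible gap between them.
- **Round dish:** the tape measure lies flat near the centre.

**Last checks**
- The final top and side pictures show every item inside its tray and the gripper clear of everything.
- By two-view triangulation the marker cap is at z ≈ 9.9 mm and the tape body at z ≈ 14 mm, both consistent with resting on a 4 mm floor.
- The cork block and masking roll moved by 0.2 px or less between the first and last pictures.
- Wrist force read at each stop stayed under 5 N. I did not log it during the moves.

**Checks that disagreed or were weak**
- The tin lid triangulated to 34 mm against the stated 32 mm, with a 4 mm ray miss.
- The rim heights were only reliable at the far corners of the trays. I took the 4 mm tray floor height from the text rather than measuring it.
- The two-view height of the clip (about 4 mm at the middle of its blue pixels) was unreliable because the blue pixels were only partly visible.
- The pen's, tin's and clip's final heights were judged from the pictures only.

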